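# Seat the instruments of an implant surgery cassette

## Task

Two instruments in the implant cassette are not seated, so its cover will not close: the blue hand driver stands proud of its grommet, and the handle of the ratchet wrench has sprung up out of its front white clip. With a fingertip, press the blue driver straight down until it is fully home, and press the ratchet handle down until it lies level in its clip, gently and without pulling either of them up. Do not touch the other three hand drivers or the drills, and leave the jaw model and the two implant boxes where they are.

Things in the scene. Friction and masses are not known exactly. Their poses are not given: they have to be found in the camera images.
- cassette: fixed cassette on the bench: red tray 200 mm (its x) by 290 mm (its y), level black deck 45 mm above the bench; origin at the centre of its underside, operator's side -x. Hand drivers stand in a row at x = -62 mm, y = +50, +8, -34, -76 mm (which is where changes); ratchet along x at y = +112 mm, handle to -x; drills in rows at x = +22 and +62 mm. Deck, clips and grommets may be touched
- driver_blue_top (a point): centre of the flat top face of the blue hand driver: knurled blue head 12.4 mm across and 11 mm high, standing upright in a grey silicone grommet (17 mm across, 3 mm high). Fully home, this point is 62 mm above the bench (17 mm above the deck), level with the tops of the other three drivers; at the start it is 7 to 11 mm higher
- driver_blue (a joint): how far the blue driver stands out of its grommet, in m: 0 = fully home, grows upward; it slides straight up and down, held by silicone friction: about 3 N moves it and it stays where it is left; firm stop at 0. The silicone gives about 1 mm at 8 N and springs back
- driver_red: hand driver with red head, same form as the blue one, fully home; origin on its axis at the grommet's top, 14 mm below its head's top
- driver_gold: hand driver with gold-yellow head, same form, fully home; origin as for red
- driver_green: hand driver with green head, same form, fully home; origin as for red
- ratchet_end (a point): point on top of the steel ratchet wrench's handle near its free end, the place to press: nut 11 mm in diameter, 7.5 mm of it either side of this point, 91.5 mm from the hinge axis. Seated, this point is 64.5 mm above the bench; at the start 13 to 22 mm higher. The front white clip (two lugs, tops 67 mm above the bench) is 33 mm from here towards the wrench's head
- ratchet (a joint): angle of the ratchet's handle above level, rad: 0 = seated level in the clip, grows as it rises; hinge axis level through its head, along the cassette's y, 59 mm above the bench, at cassette x = +40 mm. Held by silicone friction: about 3 N at the end moves it and it stays where it is left; firm stop at 0. Beam and silicone give about 1 mm at 8 N and spring back
- drills: sixteen slim drills, points up, standing in coloured grommets in two rows on the deck, up to 42 mm above the deck; fixed to the cassette; origin at the deck's centre, deck height
- jaw_model: loose white plaster jaw model, about 78 x 72 mm, 32 mm high, on the bench on the cassette's -y side; origin at the centre of its underside
- red_box: loose red implant box, 28 x 62 mm, 50 mm high, on the bench on the cassette's +y side; origin at the centre of its underside
- yellow_box: loose yellow implant box, 30 x 60 mm, 22 mm high with an open lid to 45 mm, on the bench on the cassette's +y side; origin at the centre of its underside

How it is judged:
By the outcome, as a careful person would: the job done as asked, in the order asked, and still so for the second after the job is handed in, with the robot touching nothing.
It also fails if it takes over 40 s, if anything falls off the work surface, if the arm or the gripper's body presses on something with over 40 N, if the wrist force passes 120 N, or if a joint passes its speed limit or range.

## Robot

A 6-joint arm with a two-finger parallel gripper is mounted at the origin on the work surface. World frame = base frame: x ahead of the robot, y to its left, z up, the work surface at z = 0. Lengths are in m, angles in degrees, forces in N, time in s.
With the tool pointing down it reaches from about 0.35 to 0.875 m from the base axis. Payload 4.2 kg.
Tool frame: the origin (TCP) lies at the very end of the fingers, on their centre line; the grasp point (between the pads) lies 19 mm behind it; z points along the fingers, y is the line along which they close (so a half turn about z gives the same grasp; the last joint's range is limited). The gripper opens to 87 mm and grips with 3 to 60 N. Pads are 19 mm wide; open, the fingers measure 117 mm over their backs; the gripper's body (75 mm by 190 mm) begins 51 mm behind the grasp point.
Start: joints at [89.645, 22.042, 0.453, 0, -68.411, -14.817], TCP at [0.164, 0.603, 0.223] pointing down, gripper open.
Joint ranges: [-179.83, 179.83], [-69.29, 118.12], [-61.27, 80.66], [-181.25, 117.63], [-171.15, -9.14], [-177.46, 177.46]. Speed limits (degrees/s): [159.86, 159.86, 180, 180, 180, 180].

## Interface

Orientations are given as a 3x3 rotation matrix whose columns are the frame's x, y, z axes.
In Python, from station import sense, cams, r gives the robot as it stands. The module is installed in compiled form; this text tells all that it offers.
- The arm moves only by the tool step_arm, never from a script. Its argument "targets" is text: rows parted by semicolons, each of 4 numbers parted by spaces: the shift along the tool's x, y, z in cm, then the turn about the tool's z in degrees. In form: x y z turn; .... A call has 1 to 12 rows; each row shifts and turns the commanded pose from where the row before left it, along the tool's axes as they then stand; what a row does not reach is not made up. A row lasts 1/12 s, in which the tool goes at most 41.7 mm and 7.16 degrees, less where a joint would pass 70% of its speed; a pose out of reach is approached as far as the arm can. A call with a gripper value outside its range is refused whole. "claw" is the finger opening in cm, from 0 to 8.7, set as the call begins (left out, the last holds). The fingers move at their own pace and stop on an object; the grip force is fixed at half the most. Time passes only in rows, so rows that do not move let the fingers close. It gives the time, the measured TCP pose, the force, the opening and the grip force at its end, in the units of the state.
- sense(): the state, without advancing time (a new reading comes with each control period).
- cams.capture(name): name is "scene" or "top" or "wrist"; returns a dict with "frame" (384x512x3 uint8, blue, green, red), "vertical_fov" (degrees; the focal length in pixels is half the picture's height over the tangent of half this angle, whatever the lens; pixels are square), "cx", "cy" (the principal point, pixels), "dist_coeffs" ([k1, k2, p1, p2, k3] as OpenCV has them; the pictures are not rectified), "eye" and "rotation" of the camera in the world; the wrist camera has in their place "tool_from_camera" (4x4, takes a point from camera to tool coordinates, whose origin is the TCP and whose axes are the flange's). Camera axes: x right, y down, z forward; pixel columns grow to the right and rows downward; lengths in m; the calibration is good to about 2 mm. A picture is of the moment at which its call begins: read the wrist's pose just before it. There is no depth.
- r.finish_job(): hands the job in; it is judged then, once.
The state is a dict: "time_s": time; "joints": joint angles; "joint_velocities": joint speeds; "effort": joint torques, N m; "tcp_pos": TCP position; "ee_rot": TCP orientation; "wrist_force": force on the tool from outside, world axes, zero at the start; "moment": the same for the moment, N m; "gripper_width": opening from 0.0 (shut) to 1.0 (fully open); "gripper_force": force on a finger pad.
Only numpy, scipy, OpenCV 4.12 (cv2) and the standard library are available. Lean on these libraries where they do the work, as an engineer would, in place of code of your own. Each camera call takes 0.05 s, during which the arm holds its last target. There are 200 camera calls.

## Working session

There is one attempt and no reset: what is moved stays moved. The work goes in short steps, Python scripts to look and compute and a tool call to move; the robot and the scene stay as the last step left them, time stands still between calls to the robot, and variables do not carry over. Pictures are saved under pics/ and viewed, at most 10 in all, crops included, and the job is handed in when it is done.

Besides the shell and the picture viewer there is one more tool, called after "Emit:" by a JSON object that holds its "op" and its "data", one argument or row to a line. step_arm: Moves the arm, as the interface text tells. Its arguments: {"type":"object","properties":{"targets":{"type":"string"},"claw":{"type":"number"}},"required":["targets"]}

```bash
mkdir -p pics; cat > h.py <<'E'
import numpy as np, cv2, pickle
from station import sense, cams, r
def cap(n,save=None):
    s=sense(); c=cams.capture(n); H,W=c["frame"].shape[:2]
    f=H/2/np.tan(np.radians(c["vertical_fov"])/2)
    K=np.array([[f,0,c["cx"]],[0,f,c["cy"]],[0,0,1.]])
    if "eye" in c: R,e=np.array(c["rotation"]),np.array(c["eye"])
    else:
        T=np.array(c["tool_from_camera"]); Rt=np.array(s["ee_rot"])
        R=Rt@T[:3,:3]; e=Rt@T[:3,3]+np.array(s["tcp_pos"])
    if save: cv2.imwrite("pics/"+save,c["frame"])
    return dict(im=c["frame"],K=K,D=np.array(c["dist_coeffs"],float),R=R,e=e)
def ray(c,uv):
    p=cv2.undistortPoints(np.array([[uv]],float),c["K"],c["D"])[0,0]
    d=c["R"]@np.array([p[0],p[1],1]); return d/np.linalg.norm(d)
def onz(c,uv,z):
    d=ray(c,uv); return c["e"]+d*(z-c["e"][2])/d[2]
def proj(c,P):
    rv=cv2.Rodrigues(c["R"].T)[0]; return cv2.projectPoints(np.array([P],float),rv,-c["R"].T@c["e"],c["K"],c["D"])[0][0,0]
def tri(cs,uvs):
    A=np.zeros((3,3));b=np.zeros(3)
    for c,uv in zip(cs,uvs):
        d=ray(c,uv);M=np.eye(3)-np.outer(d,d);A+=M;b+=M@c["e"]
    return np.linalg.solve(A,b)
E
python3 - <<'E'
from h import *
d={n:cap(n,n+"0.png") for n in("scene","top","wrist")}
pickle.dump(d,open("c0.pkl","wb"))
for n in d: print(n,d[n]["e"],d[n]["R"][:,2])
s=sense();print(s["tcp_pos"],s["ee_rot"],s["time_s"])
a=np.hstack([d["scene"]["im"],d["top"]["im"]]); cv2.imwrite("pics/both.png",cv2.resize(a,(800,300)))
E
```

```text
scene [ 1.00081069 -0.52574081  0.54644524] [-0.5116191   0.6553816  -0.55562654]
top [0.41303557 0.04917934 0.87279046] [ 0.19067896 -0.03152308 -0.98114618]
wrist [0.23933032 0.58109653 0.38441694] [-0.27545194  0.07478118 -0.9584018 ]
[0.16343788 0.60278056 0.22171673] [[ 9.65112904e-01 -2.61833836e-01 -3.53091325e-04]
 [-2.61834061e-01 -9.65111551e-01 -1.61787483e-03]
 [ 8.28418574e-05  1.65388321e-03 -9.99998629e-01]] 0.15
```

View pics/top0.png

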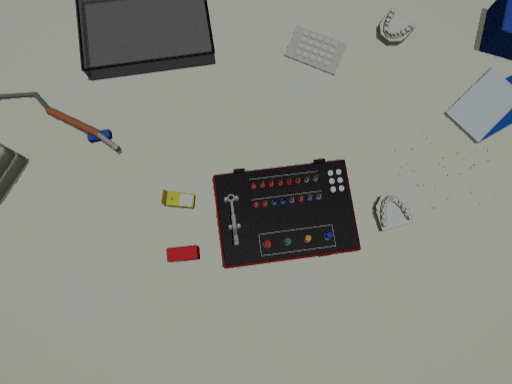

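View pics/scene0.png

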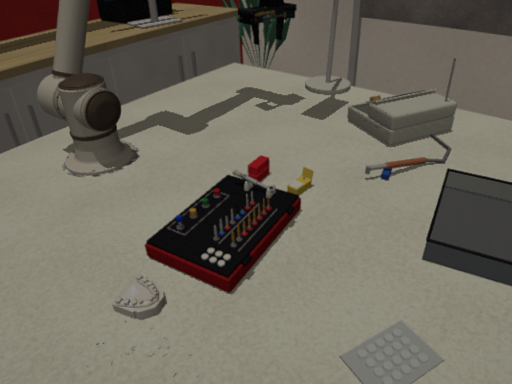

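The top view shows the cassette centred near (287,213). The blue driver is at about (329,236), with gold, green and red to its left, and the ratchet's free end is at about (236,243). In the scene view the blue head is at about (180,219).

```bash
python3 - <<'E'
from h import *
d=pickle.load(open("c0.pkl","rb"))
def blob(c,box,lo,hi):
    x0,y0,x1,y1=box; h=cv2.cvtColor(c["im"][y0:y1,x0:x1],cv2.COLOR_BGR2HSV)
    m=cv2.inRange(h,lo,hi); n,l,s,ce=cv2.connectedComponentsWithStats(m)
    return [(s[i,4],(ce[i]+[x0,y0]).round(1)) for i in range(1,n) if s[i,4]>5]
t,s=d["top"],d["scene"]
B=((105,130,50),(130,255,255))
bt=blob(t,(318,226,340,246),*B);bs=blob(s,(170,208,192,232),*B);print(bt,bs)
ut=max(bt,key=lambda q:q[0])[1];us=max(bs,key=lambda q:q[0])[1]
print("blue tri",tri([t,s],[ut,us]),"onz",onz(t,ut,.068))
red=max(blob(t,(260,236,276,252),(0,120,60),(10,255,255)),key=lambda q:q[0])[1]
grn=max(blob(t,(280,234,296,250),(45,100,40),(85,255,255)),key=lambda q:q[0])[1]
gld=max(blob(t,(300,230,316,248),(15,100,60),(35,255,255)),key=lambda q:q[0])[1]
P=[onz(t,q,.058) for q in(red,grn,gld)];print(P,np.linalg.norm(P[0]-P[1]),np.linalg.norm(P[2]-P[1]))
ex=P[0]-P[2];yaw=np.arctan2(-ex[0],ex[1]);print("yaw",np.degrees(yaw))
c,n=np.cos(yaw),np.sin(yaw);R=np.array([[c,-n],[n,c]])
O=np.mean([P[i][:2]-R@[-.062,y] for i,y in enumerate((.05,.008,-.034))],axis=0)
print("O",O,"blue",O+R@[-.062,-.076],"ratend",O+R@[-.0515,.112])
a=cv2.resize(t["im"][155:275,205:365],(800,600),interpolation=cv2.INTER_CUBIC);cv2.imwrite("pics/tc.png",a)
E
```

```text
[(np.int32(38), array([329.1, 234.6]))] [(np.int32(36), array([178.8, 218. ]))]
blue tri [ 0.4801988  -0.12654513  0.0691453 ] onz [ 0.48032635 -0.12675851  0.068     ]
[array([ 0.46497354, -0.00145838,  0.058     ]), array([ 0.47041599, -0.04282082,  0.058     ]), array([ 0.47506798, -0.08500945,  0.058     ])] 0.04171896133624312 0.042444339089714435
yaw 6.888943506707316
O [ 0.53266446 -0.04360185] blue [ 0.48022791 -0.12648978] ratend [0.46810239 0.06141238]
```

View pics/tc.png

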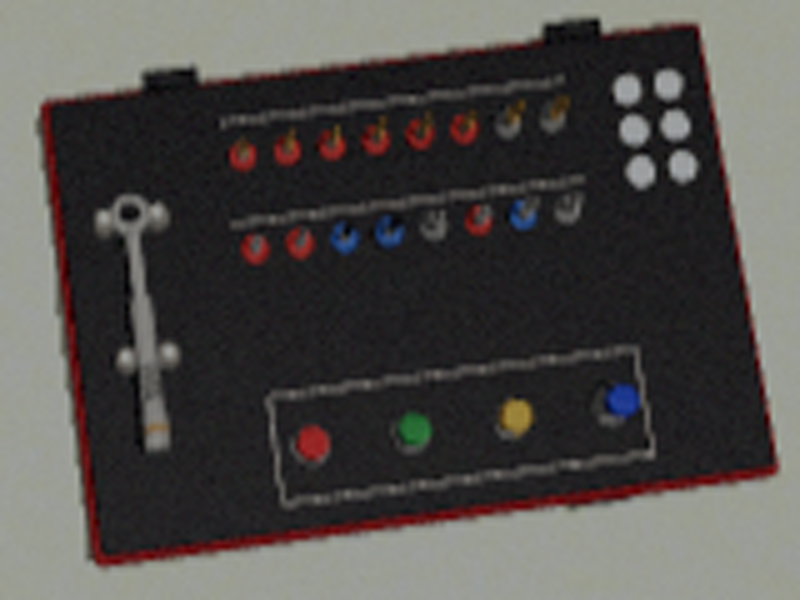

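Emit:
{"op": "step_arm", "data": {
  "targets": "0 0 0 -5.07; 0 0 0 -5.07; 0 0 0 -5.07; 2.8 2.8 0 0; 2.8 2.8 0 0; 2.8 2.8 0 0; 2.8 2.8 0 0; 2.8 2.8 0 0; 2.8 2.8 0 0; 2.8 2.8 0 0; 2.8 2.8 0 0; 2.8 2.8 0 0",
  "claw": 0
}}

```text
time_s: 1.15
tcp_pos: [0.4166, 0.3496, 0.2225]
ee_rot: [[1.0, 0.001, -0.0], [0.001, -1.0, -0.0], [-0.0, 0.0, -1.0]]
wrist_force: [0.8, 0.5, 0.1]
gripper_width: 0.172
gripper_force: 0.0
```

Emit:
{"op": "step_arm", "data": {
  "targets": "0.5 3.9 0 0; 0.5 3.9 0 0; 0.5 3.9 0 0; 0.5 3.9 0 0; 0.5 3.9 0 0; 0.5 3.9 0 0; 0.5 3.9 0 0; 0.5 3.9 0 0; 0.5 3.9 0 0; 0.5 3.9 0 0; 0.5 3.9 0 0; 0 0 0 0"
}}

```text
time_s: 2.15
tcp_pos: [0.4708, -0.0827, 0.2222]
ee_rot: [[1.0, -0.007, -0.001], [-0.007, -1.0, -0.001], [-0.001, 0.001, -1.0]]
wrist_force: [0.2, 1.0, 0.4]
gripper_width: 0.002
gripper_force: 0.0
```

Emit:
{"op": "step_arm", "data": {
  "targets": "0.5 2.2 0 0; 0.4 2.2 0 0; 0 0 3 0; 0 0 3 0; 0 0 3 0; 0 0 0 0; 0 0 0 0"
}}

```text
time_s: 2.73
tcp_pos: [0.4792, -0.1217, 0.1317]
ee_rot: [[1.0, 0.001, -0.004], [0.001, -1.0, -0.001], [-0.004, 0.001, -1.0]]
wrist_force: [0.5, 0.4, 0.6]
gripper_width: 0.007
gripper_force: 0.0
```

```bash
python3 - <<'E'
from h import *
s=sense();print(s["tcp_pos"],s["wrist_force"])
c=cap("wrist","w1.png");pickle.dump(c,open("w1.pkl","wb"))
for P in ([.4802,-.1265,.071],[.47507,-.085,.062],list(s["tcp_pos"])): print(proj(c,P))
h=cv2.cvtColor(c["im"],cv2.COLOR_BGR2HSV);m=cv2.inRange(h,(105,130,50),(130,255,255))
n,l,st,ce=cv2.connectedComponentsWithStats(m);print([(st[i],ce[i]) for i in range(1,n) if st[i,4]>60])
E
```

```text
[ 0.47918622 -0.1216544   0.13172758] [0.50258558 0.40398759 0.57417995]
[256.58162749 207.45884702]
[200.9341376  209.93236565]
[249.26824865 246.27735823]
[(array([204,  82,  16,  19, 161], dtype=int32), array([212.73913043,  91.41614907])), (array([125,  92,  17,  19, 214], dtype=int32), array([133.51869159, 101.20093458])), (array([ 98,  96,  18,  18, 201], dtype=int32), array([107.25870647, 104.35820896])), (array([249, 198,  19,  21, 316], dtype=int32), array([257.99050633, 208.31012658]))]
```

View pics/w1.png

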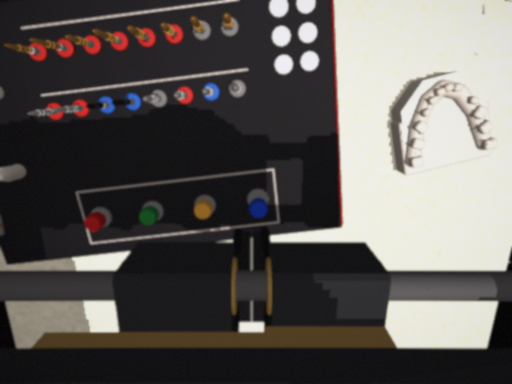

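The wrist view shows the blue head at (258,208), within 1–2 px of where I predicted. Gold is well clear at (204,208). Next I centre over blue and descend.

Emit:
{"op": "step_arm", "data": {
  "targets": "0.1 0.5 0 0; 0 0 2 0; 0 0 2 0; 0 0 1 0; 0 0 0 0; 0 0 0 0"
}}

```text
time_s: 3.28
tcp_pos: [0.4822, -0.1267, 0.0839]
ee_rot: [[1.0, 0.001, 0.002], [0.001, -1.0, -0.0], [0.002, 0.0, -1.0]]
wrist_force: [0.1, -0.6, 0.3]
gripper_width: 0.005
gripper_force: 0.0
```

Emit:
{"op": "step_arm", "data": {
  "targets": "0 0 0.25 0; 0 0 0.25 0; 0 0 0.25 0; 0 0 0.2 0; 0 0 0.2 0; 0 0 0.2 0; 0 0 0 0"
}}

```text
time_s: 3.87
tcp_pos: [0.4813, -0.1266, 0.0691]
ee_rot: [[1.0, 0.001, 0.001], [0.001, -1.0, -0.0], [0.001, 0.0, -1.0]]
wrist_force: [-0.2, 1.3, 2.6]
gripper_width: 0.004
gripper_force: 1.1
```

Emit:
{"op": "step_arm", "data": {
  "targets": "0 0 0.15 0; 0 0 0.15 0; 0 0 0.15 0; 0 0 0.1 0; 0 0 0 0; 0 0 0 0"
}}

```text
time_s: 4.37
tcp_pos: [0.4813, -0.1266, 0.0635]
ee_rot: [[1.0, 0.001, 0.001], [0.001, -1.0, -0.0], [0.001, 0.0, -1.0]]
wrist_force: [0.8, 0.6, 1.3]
gripper_width: 0.004
gripper_force: 0.9
```

Emit:
{"op": "step_arm", "data": {
  "targets": "0 0 0.1 0; 0 0 0.05 0; 0 0 0 0; 0 0 0 0"
}}

```text
time_s: 4.7
tcp_pos: [0.4813, -0.1266, 0.0621]
ee_rot: [[1.0, 0.001, 0.001], [0.001, -1.0, -0.0], [0.001, 0.0, -1.0]]
wrist_force: [0.8, 0.0, 2.3]
gripper_width: 0.007
gripper_force: 1.2
```

Emit:
{"op": "step_arm", "data": {
  "targets": "0 0 0.05 0; 0 0 0 0; 0 0 0 0"
}}

```text
time_s: 4.95
tcp_pos: [0.4813, -0.1266, 0.0618]
ee_rot: [[1.0, 0.001, 0.001], [0.001, -1.0, -0.0], [0.001, 0.0, -1.0]]
wrist_force: [0.8, -0.0, 4.9]
gripper_width: 0.007
gripper_force: 2.2
```

Emit:
{"op": "step_arm", "data": {
  "targets": "0 0 0.05 0; 0 0 0 0; 0 0 0 0"
}}

```text
time_s: 5.2
tcp_pos: [0.4813, -0.1266, 0.0615]
ee_rot: [[1.0, 0.001, 0.001], [0.001, -1.0, -0.0], [0.001, 0.0, -1.0]]
wrist_force: [0.2, 1.2, 6.2]
gripper_width: 0.005
gripper_force: 3.2
```

Emit:
{"op": "step_arm", "data": {
  "targets": "0 0 -0.5 0; 0 0 -2 0; 0 0 -3 0; 0 0 -3.5 0; -0.2 -3.2 0 0; -0.2 -3.2 0 0; -0.2 -3.2 0 0; -0.2 -3.2 0 0; -0.2 -3 0 0; -0.2 -3 0 0; 0 0 0 0; 0 0 0 0"
}}

```text
time_s: 6.2
tcp_pos: [0.4677, 0.0622, 0.1504]
ee_rot: [[1.0, 0.003, -0.003], [0.003, -1.0, -0.001], [-0.003, 0.001, -1.0]]
wrist_force: [0.6, 0.3, -0.1]
gripper_width: 0.004
gripper_force: 0.0
```

```bash
python3 - <<'E'
from h import *
s=sense();print(s["tcp_pos"],s["wrist_force"])
c=cap("wrist","w2.png");pickle.dump(c,open("w2.pkl","wb"))
print([proj(c,P) for P in ([.468,.0614,.0645],[.470,.0614,.082],[.4802,-.1265,.062],[.4802,-.1265,.071])])
h=cv2.cvtColor(c["im"],cv2.COLOR_BGR2HSV);m=cv2.inRange(h,(105,130,50),(130,255,255))
n,l,st,ce=cv2.connectedComponentsWithStats(m);print([(st[i,4],ce[i].round(1)) for i in range(1,n) if st[i,4]>60])
t=cap("top");a=t["im"][155:275,205:365];cv2.imwrite("pics/t2.png",cv2.resize(a,(640,480)))
E
```

```text
[0.467703  0.0622391 0.1503555] [ 0.6006049   0.2938359  -0.11368022]
[array([251.04726174, 197.94025926]), array([251.01835533, 202.50881521]), array([490.53472753, 182.75352417]), array([498.82141128, 185.81037483])]
[(np.int32(79), array([456.2,  70.9])), (np.int32(196), array([379.3,  85.7])), (np.int32(69), array([456.1,  82. ])), (np.int32(189), array([354.3,  88.8])), (np.int32(342), array([488.3, 182.9]))]
```

View pics/w2.png

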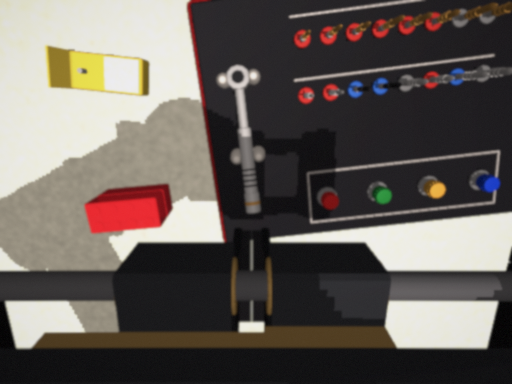

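The wrist view shows blue at (488,183), where the home position projects. The ratchet nut is at about (251,202), matching the predicted raised point. Next I descend on it.

Emit:
{"op": "step_arm", "data": {
  "targets": "0.1 0.1 2 0; 0 0 2 0; 0 0 1.5 0; 0 0 0.5 0; 0 0 0 0; 0 0 0 0"
}}

```text
time_s: 6.8
tcp_pos: [0.4702, 0.0597, 0.0913]
ee_rot: [[1.0, -0.0, -0.0], [-0.0, -1.0, -0.0], [-0.0, 0.0, -1.0]]
wrist_force: [-0.4, 0.3, -0.2]
gripper_width: 0.008
gripper_force: 0.0
```

Emit:
{"op": "step_arm", "data": {
  "targets": "0 0 0.25 0; 0 0 0.25 0; 0 0 0.25 0; 0 0 0.25 0; 0 0 0.2 0; 0 0 0.2 0; 0 0 0 0"
}}

```text
time_s: 7.38
tcp_pos: [0.4693, 0.0603, 0.0767]
ee_rot: [[1.0, 0.001, -0.001], [0.001, -1.0, -0.0], [-0.001, 0.0, -1.0]]
wrist_force: [-1.9, -0.8, 2.1]
gripper_width: 0.006
gripper_force: 0.9
```

Emit:
{"op": "step_arm", "data": {
  "targets": "0 0 0.2 0; 0 0 0.2 0; 0 0 0.2 0; 0 0 0.2 0; 0 0 0.15 0; 0 0 0.1 0; 0 0 0 0; 0 0 0 0"
}}

```text
time_s: 8.05
tcp_pos: [0.4703, 0.0606, 0.0665]
ee_rot: [[1.0, 0.001, 0.001], [0.001, -1.0, 0.0], [0.001, -0.0, -1.0]]
wrist_force: [-0.2, 0.1, 0.0]
gripper_width: 0.002
gripper_force: 0.2
```

Emit:
{"op": "step_arm", "data": {
  "targets": "0 0 0.1 0; 0 0 0.05 0; 0 0 0 0; 0 0 0 0"
}}

```text
time_s: 8.38
tcp_pos: [0.4704, 0.0606, 0.0652]
ee_rot: [[1.0, 0.001, 0.001], [0.001, -1.0, 0.0], [0.001, -0.0, -1.0]]
wrist_force: [0.1, 0.5, 2.5]
gripper_width: 0.009
gripper_force: 0.9
```

Emit:
{"op": "step_arm", "data": {
  "targets": "0 0 0.05 0; 0 0 0.05 0; 0 0 0 0; 0 0 0 0"
}}

```text
time_s: 8.72
tcp_pos: [0.4704, 0.0606, 0.0643]
ee_rot: [[1.0, 0.001, 0.001], [0.001, -1.0, 0.0], [0.001, -0.0, -1.0]]
wrist_force: [0.2, -0.0, 3.1]
gripper_width: 0.005
gripper_force: 1.7
```

Emit:
{"op": "step_arm", "data": {
  "targets": "0 0 0.05 0; 0 0 0 0; 0 0 0 0"
}}

```text
time_s: 8.97
tcp_pos: [0.4703, 0.0605, 0.064]
ee_rot: [[1.0, 0.001, 0.001], [0.001, -1.0, 0.0], [0.001, -0.0, -1.0]]
wrist_force: [0.6, 0.2, 5.3]
gripper_width: 0.003
gripper_force: 2.7
```

Emit:
{"op": "step_arm", "data": {
  "targets": "0 0 0.05 0; 0 0 0 0; 0 0 0 0"
}}

```text
time_s: 9.22
tcp_pos: [0.4704, 0.0605, 0.0637]
ee_rot: [[1.0, 0.001, 0.001], [0.001, -1.0, 0.0], [0.001, -0.0, -1.0]]
wrist_force: [-0.7, -0.6, 7.7]
gripper_width: 0.005
gripper_force: 3.6
```

Emit:
{"op": "step_arm", "data": {
  "targets": "0 0 -0.3 0; 0 0 -1.5 0; 0 0 -3 0; 0 0 -3 0; 0 0 -3 0; -2 0 -3 0; -2 -3 0 0; -2 -3 0 0; -2 -3 0 0; 0 0 0 0; 0 0 0 0"
}}

```text
time_s: 10.13
tcp_pos: [0.3886, 0.1513, 0.2008]
ee_rot: [[1.0, 0.005, -0.001], [0.005, -1.0, -0.0], [-0.001, 0.0, -1.0]]
wrist_force: [0.4, -0.3, 0.7]
gripper_width: 0.006
gripper_force: 0.0
```

```bash
python3 - <<'E'
from h import *
s=sense();print(s["tcp_pos"],s["wrist_force"])
w=cap("wrist");t=cap("top");q=cap("scene")
for c in(w,t,q):print([proj(c,P).round(1) for P in ([.468,.0614,.0645],[.4802,-.1265,.062],[.4802,-.1265,.065])])
a=cv2.resize(t["im"][155:275,205:365],(400,300),interpolation=cv2.INTER_CUBIC)
b=cv2.resize(q["im"][150:285,145:325],(400,300),interpolation=cv2.INTER_CUBIC)
z=cv2.resize(w["im"],(400,300))
cv2.imwrite("pics/fin.png",np.vstack([np.hstack([a,b]),np.hstack([z,z*0])]))
E
```

```text
[0.38857969 0.15132317 0.2007704 ] [ 0.37049751 -0.28282341  0.67674095]
[array([354.1,  94.2]), array([574.2,  79.4]), array([577.6,  79.3])]
[array([236.2, 241.8]), array([328.4, 234.9]), array([328.7, 234.8])]
[array([235.7, 177. ]), array([179.3, 220.9]), array([179.1, 219.7])]
```

View pics/fin.png

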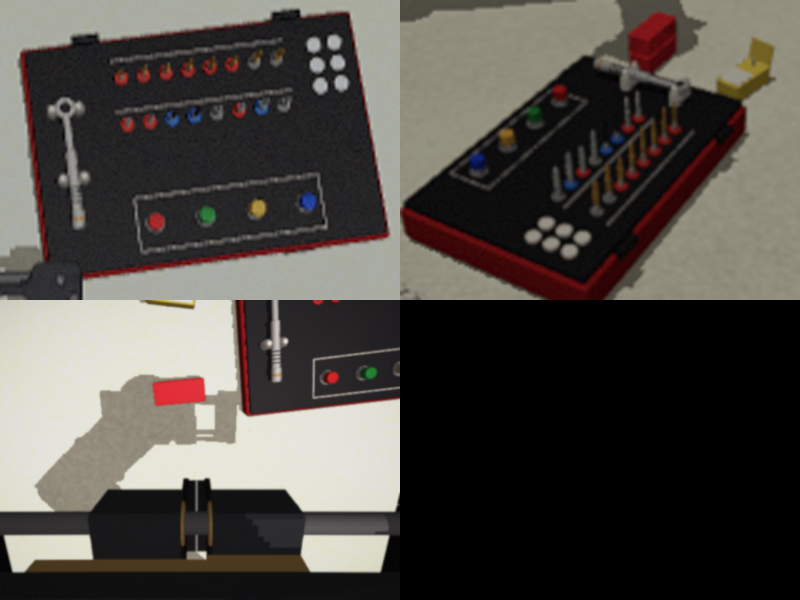

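The final views show the blue head level with the other three drivers at top crop (308,201). The ratchet handle is level between its clip lugs, and the fingers are clear of everything.

```bash
python3 -c "
from station import r
print(r.finish_job())"
```

```text
the job is handed in; nothing more can be done
None
```

I pressed the blue driver home, then pressed the ratchet handle level in its clip. Each stopped firmly at its seated height with under 8 N at the wrist, nothing else was touched, and the job was handed in at about 10 s.

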